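# Put the mixer's drive collar on its shaft flat

## Task

Push the tube mixer's open drive drawer fully home, then take its upright shaft in the fingers and turn it until the flat near its top squarely faces the same way as the thumbscrew of the collar below (towards the drawer front). Then grip the collar, raise it until its whole height lies on the flat, and finish while still holding it there for the screw to be tightened, with the drawer still home and the flat still facing the screw; leave the bottle, jar and screwdriver beside the mixer where they are.

Things in the scene. Friction and masses are not known exactly. Their poses are not given: they have to be found in the camera images.
- mixer: low white tube mixer standing fast on the table, 310 mm deep (x), 220 mm wide (y). Origin on the table directly below the shaft's axis when the drawer is home; its x axis points from the drawer front into the mixer, y to the left, z up. The side walls reach 46 mm above the table; behind the drawer, from 77 mm along +x, lies the roller housing, up to 73 mm high.
- drawer (a joint): how far the drive drawer stands out, in m: 0 fully home against its stop, opens along the mixer's -x to 0.07. Slides with about 3 N of friction and stays where it is left. It carries the shaft and collar along with it.
- drawer_front (a point): middle of the flat outer face of the drawer's white front panel (220 mm wide, from 6 to 54 mm above the table), this point 30 mm above the table and 78 mm from the shaft's axis; no handle stands out from it. Axes as the mixer's; push it along +x.
- shaft (a joint): turn of the steel shaft about its vertical axis, rad, counter-clockwise from above positive: 0 when the flat faces straight towards the drawer front (the mixer's -x), where the thumbscrew is. It starts turned by 0.45 to 1.35. Stiff by about 0.05 N m, stays where it is left.
- shaft_end: the flatted, D-shaped top 32 mm of the upright 20 mm round steel shaft: one flat, 6 mm from the axis, whole width 16 mm across the flat and 20 mm the other way; closing fingers settle on the flat. Origin on the shaft's axis at the flat's lower end, 90 mm above the table; the shaft's top is 122 mm above the table. The flat faces this body's own -x; z up.
- collar_lift (a joint): how far the collar is raised, m: 0 resting at the bottom, up to 0.045. The collar lies wholly on the flat between 0.020 and 0.038 (middle 0.029). It weighs about 0.2 kg and drops back when let go.
- collar: aluminium shaft collar around the shaft: round ring 42 mm across and 14 mm high, origin at its centre, 77 mm above the table at the bottom. A brass thumbscrew stands out of it along its own -x, towards the drawer front, to 39 mm from the axis. It slides up and down on a square 30 mm sleeve below it and cannot turn. Free beside it down to 35 mm above the table; the shaft rises through it to 45 mm above its centre. z up.
- reagent: bystander: amber bottle, 54 mm diameter, 120 mm tall; origin at the middle of its underside
- jar: bystander: white jar, 60 mm diameter, 60 mm tall; origin at the middle of its underside
- driver: bystander: screwdriver lying flat, 160 mm long; origin at the middle of its underside

How it is judged:
By the outcome, as a careful person would: the job done as asked, in the order asked, and still so for the second after the job is handed in, while the arm keeps its last pose, push and grip.
It also fails if it takes over 54 s, if anything falls off the work surface, if the arm or the gripper's body presses on something with over 40 N, if the wrist force passes 120 N, or if a joint passes its speed limit or range.

## Robot

A 6-joint arm with a two-finger parallel gripper is mounted at the origin on the work surface. World frame = base frame: x ahead of the robot, y to its left, z up, the work surface at z = 0. Lengths are in mm, angles in rad, forces in N, time in s.
With the tool pointing down it reaches from about 275 to 750 mm from the base axis. Payload 10.2 kg.
Tool frame: the origin (TCP) lies midway between the tips of the shut fingers; the grasp point (between the pads) lies 19 mm behind it; z points along the fingers, y is the line along which they close (so a half turn about z gives the same grasp; the last joint's range is limited). The gripper opens to 85 mm and grips with 20 to 120 N. Pads are 22 mm wide; open, the fingers measure 114 mm over their backs; the gripper's body (76 mm by 85 mm) begins 54 mm behind the grasp point. The pads swing forward as they close: fully open they stand 13 mm farther back than shut.
Start: joints at [-1.431, 0.313, 1.498, -0, 1.331, -0.223], TCP at [186.307, -490.837, 231.294] pointing down, gripper open.
Joint ranges: [-2.94, 2.94], [-0.97, 2.17], [0.19, 2.56], [-1.23, 4.37], [0.02, 3.11], [-2.88, 2.88]. Speed limits (rad/s): [2.39, 2.39, 3.01, 3.14, 3.14, 3.14].

## Interface

Orientations are given as a unit quaternion [w, x, y, z].
In Python, from rig import ctrl gives the robot as it stands.
- The arm moves only by the tool send_rows, never from a script. Its argument "targets" is a list of rows, each an object with "offset": the shift along the world's x, y, z in cm, a list of three; "spin": the turn about the world's z in rad. A call has 1 to 8 rows; each row is the pose to reach, as a shift and turn from the pose commanded when the call began; what a row does not reach only later rows make up. A row lasts 1/12 s, in which the tool goes at most 41.7 mm and 7.16 degrees, less where a joint would pass 70% of its speed; a pose out of reach is approached as far as the arm can. A call with a gripper value outside its range is refused whole. "grip" is the opening, from 0 (shut) to 1 (fully open), set as the call begins (left out, the last holds). The fingers move at their own pace and stop on an object; "squeeze" is the grip in N (left out, the last holds). Time passes only in rows, so rows that repeat a pose let the fingers close. It gives the time, the measured TCP pose, the force, the opening and the grip force at its end, in the units of the state.
- ctrl.sense(): the state, without advancing time (a new reading comes with each control period).
- ctrl.capture(name): name is "scene" or "side" or "wrist"; returns (picture, depth): 384x512x3 uint8, red, green, blue; 384x512 float32, mm along the optical axis (not along the pixel's ray), 0 where there is no reading.
- ctrl.calibration(name): a dict with "fx", "fy", "cx", "cy" (pixels), "view" (4x4, takes a point from world to camera coordinates); the wrist camera has in their place "mount" (4x4, takes a point from camera to tool coordinates, whose origin is the TCP and whose axes are the flange's). Camera axes: x right, y down, z forward; pixel columns grow to the right and rows downward; lengths in mm; the calibration is good to about 2 mm. A picture is of the moment at which its call begins: read the wrist's pose just before it. calibration takes no time and is no camera call.
- ctrl.finish_job(): hands the job in; it is judged then, once.
Trained networks look in the newest picture that a camera, given by its name, has taken for a name from the list of things; names that differ only in an ending like _2 or _b are one class to them, and where a whole thing is asked for, a point or a joint stands for the part that bears it (a point fixed in the world has none). Each returns a list of dicts, best first, with "conf" (0 to 1); they miss things now and then, are a little off and sometimes report something else, mostly with a low value. They report only what shows in the picture. A call takes as long as a camera call.
- ctrl.search_frame(camera, query): "box" ([left, top, right, bottom] in pixels, round what is visible of it).
- ctrl.place_of(camera, query): "uv" ([column, row] in pixels: a listed point, or the origin of a listed thing).
The state is a dict: "time_s": time; "joints": joint angles; "dq": joint speeds; "tau": joint torques, N m; "eef_pos": TCP position; "ee_rot": TCP orientation; "force": force on the tool from outside, world axes, zero at the start; "wrist_torque": the same for the moment, N m; "grip_width": opening from 0.0 (shut) to 1.0 (fully open); "grip_force": force on a finger pad.
Only numpy, scipy, OpenCV 4.12 (cv2) and the standard library are available. Lean on these libraries where they do the work, as an engineer would, in place of code of your own. Each camera call takes 0.05 s, during which the arm holds its last target. There are 200 camera calls.

## Working session

There is one attempt and no reset: what is moved stays moved. The work goes in short steps, Python scripts to look and compute and a tool call to move; the robot and the scene stay as the last step left them, time stands still between calls to the robot, and variables do not carry over. Pictures are saved under pics/ and viewed, at most 10 in all, crops included, and the job is handed in when it is done.

Besides the shell and the picture viewer there is one more tool, called after "Call:" as a command line: name --argument value ..., lists and objects as JSON in quotes. send_rows: Moves the arm, as the interface text tells. Its arguments: {"type":"object","properties":{"targets":{"type":"array"},"grip":{"type":"number"},"squeeze":{"type":"number"}},"required":["targets"]}

```bash
mkdir -p pics; cat > h.py <<'E'
import numpy as np, cv2
from rig import ctrl
from scipy.spatial.transform import Rotation as R
def cam(n):
    s=ctrl.sense(); im,d=ctrl.capture(n); c=ctrl.calibration(n)
    if 'view' in c: T=np.linalg.inv(np.array(c['view']))
    else:
        q=s['ee_rot']; W=np.eye(4); W[:3,:3]=R.from_quat([q[1],q[2],q[3],q[0]]).as_matrix(); W[:3,3]=s['eef_pos']; T=W@np.array(c['mount'])
    return im,d,c,T
def ray(c,T,u,v):
    r=T[:3,:3]@np.array([(u-c['cx'])/c['fx'],(v-c['cy'])/c['fy'],1]); return T[:3,3],r
def atz(c,T,u,v,z):
    o,r=ray(c,T,u,v); return o+r*(z-o[2])/r[2]
def cloud(d,c,T):
    v,u=np.mgrid[:d.shape[0],:d.shape[1]]
    P=np.stack([(u-c['cx'])/c['fx']*d,(v-c['cy'])/c['fy']*d,d],-1)
    return P@T[:3,:3].T+T[:3,3]
def save(n,im): cv2.imwrite('pics/'+n,im[:,:,::-1])
E
python3 - <<'E'
from h import *
print(ctrl.sense())
for n in ['scene','side']:
    im,d,c,T=cam(n); save(n+'0.png',im); P=cloud(d,c,T)
    np.savez(n+'0.npz',im=im,d=d,P=P,T=T)
    print(n,T[:3,3],T[:3,2])
    for q,z in [('mixer',0),('drawer_front',30),('shaft_end',90),('collar',77),('reagent',0),('jar',0),('driver',0)]:
        for r in ctrl.place_of(n,q)[:2]: print(q,round(r['conf'],2),np.round(r['uv'],1),np.round(atz(c,T,*r['uv'],z),1))
E
```

```text
{'time_s': 0.0, 'joints': array([-1.43144294e+00,  3.13451940e-01,  1.49841901e+00, -4.23338328e-06,
        1.33101614e+00, -2.23423153e-01]), 'dq': array([ 0.00039184, -0.00077535, -0.00108888, -0.00132758,  0.00112696,
       -0.00119605]), 'tau': array([ 5.44119321e-04, -4.12253630e+01, -2.59739792e+01, -1.39507501e-04,
        4.11225119e-03,  1.74006209e-05]), 'eef_pos': array([ 186.24752642, -490.58116361,  230.74089179]), 'ee_rot': array([-6.46734566e-04,  9.83593906e-01,  1.80395699e-01,  2.51438098e-05]), 'force': array([-0.14156421, -0.64781685, -0.0383943 ]), 'wrist_torque': array([-0.00939194,  0.05282426, -0.00295132]), 'grip_force': 0.0, 'grip_width': 0.9954575310335338}
scene [905.03330613 355.35037522 760.90081585] [-0.3823398  -0.38618441 -0.83945094]
mixer 0.73 [262.2 246.8] [646.1 123.3   0. ]
shaft_end 0.67 [278.4 214.8] [597.8 124.4  90. ]
shaft_end 0.63 [358.  276.3] [593.1 327.7  90. ]
collar 0.72 [280.6 217.9] [594.4 128.6  77. ]
reagent 0.61 [358.1 278. ] [554.4 326.4   0. ]
jar 0.95 [317.  326.6] [697.6 325.8   0. ]
driver 0.9 [213.9 200.7] [638.5 -50.9   0. ]
side [ 581.24936278 -539.88791283  670.49575547] [ 0.02467176  0.69080278 -0.72262219]
mixer 0.91 [282.1 184.8] [651.8 128.5   0. ]
drawer_front 0.98 [213.2 179.2] [517.2 116.2  30. ]
shaft_end 0.7 [250.5 151.5] [589.2 126.7  90. ]
collar 0.79 [254.1 156.7] [595.9 126.8  77. ]
reagent 0.73 [235.  126.4] [556.7 316.5   0. ]
reagent 0.53 [211.9 175.5] [511.2 157.6   0. ]
jar 0.68 [292.9 121.4] [689.  332.8   0. ]
driver 0.63 [275.  258.2] [628.6 -50.4   0. ]
driver 0.47 [213.3 176.3] [514.1 155.3   0. ]
```

View pics/scene0.png

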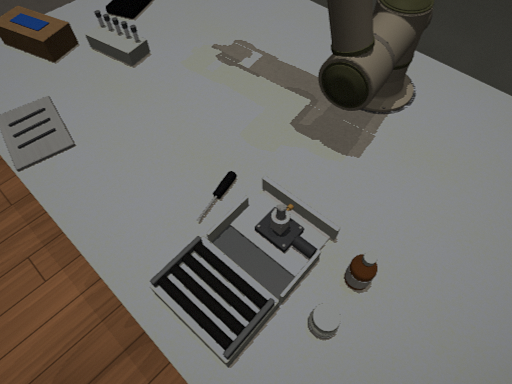

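View pics/side0.png

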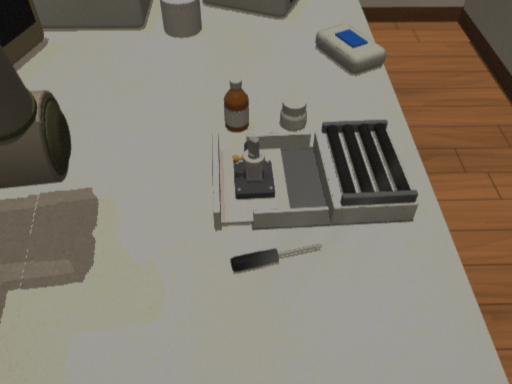

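The scene shows the mixer roughly aligned with the world axes. The drawer front is on the robot's side (scene pixels 264,181 to 338,233), the collar and shaft are near (280,215), the thumbscrew is orange at (291,207), and the bottle and jar are at +y. The side view agrees, with the shaft near (253,150). Next I'll fit the yaw and front panel from depth.

```bash
python3 - <<'E'
from h import *
for n in ['scene','side']:
    z=np.load(n+'0.npz'); P=z['P'].reshape(-1,3)
    def sel(x0,x1,y0,y1,z0,z1): return P[(P[:,0]>x0)&(P[:,0]<x1)&(P[:,1]>y0)&(P[:,1]<y1)&(P[:,2]>z0)&(P[:,2]<z1)]
    A=sel(490,550,-20,270,49,58)
    r=cv2.minAreaRect(A[:,:2].astype(np.float32)); print(n,'panel top',len(A),r, cv2.fitLine(A[:,:2].astype(np.float32),cv2.DIST_HUBER,0,.01,.01).ravel())
    A=sel(500,900,-20,270,62,76); A=A[A[:,0]>660]
    print(' housing',len(A),cv2.minAreaRect(A[:,:2].astype(np.float32)))
    A=sel(480,880,0,260,40,48.5); print(' walls',cv2.minAreaRect(A[:,:2].astype(np.float32)))
    A=sel(540,660,60,200,112,126); print(' top',len(A),A.mean(0),A.min(0),A.max(0))
    A=sel(540,660,60,200,79,90); print(' collar top',len(A),A.mean(0),A.min(0),A.max(0))
E
```

```text
scene panel top 474 ((521.111083984375, 124.57086181640625), (13.52795696258545, 218.22183227539062), 2.7307024002075195) [ 4.9386982e-02 -9.9877971e-01  5.2230328e+02  1.2930551e+02]
 housing 5167 ((808.10400390625, 137.2999725341797), (133.8170623779297, 215.43104553222656), 2.5453693866729736)
 walls ((700.2823486328125, 132.12728881835938), (362.7767333984375, 220.70130920410156), 2.9063546657562256)
 top 77 [594.63089553 128.87691986 119.93995954] [583.24452036 118.45852051 112.06810784] [602.50108754 137.46648425 124.53629073]
 collar top 195 [592.00875301 130.02120105  83.53369674] [554.71126341 106.36028674  79.03862268] [613.5833878  148.1442      89.39220197]
side panel top 515 ((522.3892211914062, 119.3774642944336), (12.339471817016602, 218.87843322753906), 2.765413999557495) [ 4.7896247e-02 -9.9885231e-01  5.2322528e+02  1.0851261e+02]
 housing 4068 ((808.4718627929688, 133.33074951171875), (134.2987060546875, 219.50473022460938), 2.7539751529693604)
 walls ((698.9756469726562, 128.53834533691406), (366.7048034667969, 223.47952270507812), 2.4997713565826416)
 top 87 [594.46005376 122.34973849 119.03198064] [584.72807771 113.564443   112.78003538] [602.92186343 133.98974149 122.64340729]
 collar top 241 [591.40295028 117.39779221  83.12105415] [556.65400067 102.6584143   79.09887364] [614.23231713 139.19469775  89.66955667]
```

The numbers are consistent:
- **Yaw:** about 0.048 rad.
- **Shaft:** about (594.5, 126).
- **Front face:** x ≈ 516 at y ≈ 122.
- **Drawer:** open about 56 mm.

I'll approach the front with shut fingers.

Call:
send_rows --targets '[{"offset": [3.5,7.6,0],"spin": -0.1},{"offset": [7,15.2,0],"spin": -0.2},{"offset": [10.5,22.8,0],"spin": -0.315},{"offset": [14,30.4,0],"spin": -0.315},{"offset": [17.5,38,0],"spin": -0.315},{"offset": [21,45.6,-3],"spin": -0.315},{"offset": [24.5,53.2,-6],"spin": -0.315},{"offset": [28,61.1,-9],"spin": -0.315}]' --grip 0 --squeeze 40

```text
time_s: 1.47
eef_pos: [325.4, -187.8, 212.1]
ee_rot: [0.001, 1.0, 0.024, 0.001]
force: [0.9, -1.0, 0.1]
grip_width: -0.0
grip_force: 0.0
```

Call:
send_rows --targets '[{"offset": [14.5,31,-9],"spin": 0},{"offset": [14.5,31,-9],"spin": 0},{"offset": [14.5,31,-9],"spin": 0},{"offset": [14.5,31,-9],"spin": 0},{"offset": [14.5,31,-9],"spin": 0},{"offset": [14.5,31,-9],"spin": 0},{"offset": [14.5,31,-9],"spin": 0},{"offset": [14.5,31,-9],"spin": 0}]'

```text
time_s: 2.13
eef_pos: [462.0, 104.7, 126.6]
ee_rot: [0.0, 1.0, 0.024, 0.0]
force: [0.6, -1.2, 0.2]
grip_width: 0.002
grip_force: 0.0
```

Call:
send_rows --targets '[{"offset": [0,0,0],"spin": 0},{"offset": [0,0,0],"spin": 0}]'

```text
time_s: 2.3
eef_pos: [461.3, 104.0, 126.3]
ee_rot: [-0.0, 1.0, 0.026, -0.001]
force: [0.7, -0.6, -0.8]
grip_width: -0.004
grip_force: 0.0
```

Call:
send_rows --targets '[{"offset": [0.6,1.8,-4],"spin": 0},{"offset": [0.9,1.8,-8],"spin": 0},{"offset": [0.9,1.8,-9.4],"spin": 0},{"offset": [2.4,1.9,-9.4],"spin": 0},{"offset": [3.4,1.95,-9.4],"spin": 0},{"offset": [4.0,2.0,-9.4],"spin": 0},{"offset": [4.6,2.0,-9.4],"spin": 0},{"offset": [5.2,2.05,-9.4],"spin": 0}]'

```text
time_s: 2.97
eef_pos: [513.2, 122.1, 33.3]
ee_rot: [0.0, 1.0, 0.023, -0.001]
force: [-3.6, -2.6, 0.9]
grip_width: -0.003
grip_force: 2.0
```

Call:
send_rows --targets '[{"offset": [0.7,0.03,0],"spin": 0},{"offset": [1.4,0.07,0],"spin": 0},{"offset": [2.1,0.1,0],"spin": 0},{"offset": [2.7,0.13,0],"spin": 0},{"offset": [3.3,0.16,0],"spin": 0},{"offset": [3.8,0.18,0],"spin": 0},{"offset": [4.2,0.2,0],"spin": 0},{"offset": [4.4,0.21,0],"spin": 0}]'

```text
time_s: 3.63
eef_pos: [558.1, 125.2, 33.0]
ee_rot: [-0.0, 1.0, 0.024, 0.0]
force: [-3.2, -2.0, 1.6]
grip_width: -0.002
grip_force: 1.6
```

Call:
send_rows --targets '[{"offset": [0.2,0.01,0],"spin": 0},{"offset": [0.4,0.02,0],"spin": 0}]'

```text
time_s: 3.8
eef_pos: [561.6, 125.4, 33.0]
ee_rot: [-0.0, 1.0, 0.024, -0.0]
force: [-3.5, -2.2, 0.6]
grip_width: 0.002
grip_force: 1.6
```

Call:
send_rows --targets '[{"offset": [0.2,0.01,0],"spin": 0},{"offset": [0.4,0.02,0],"spin": 0}]'

```text
time_s: 3.97
eef_pos: [561.8, 125.4, 32.9]
ee_rot: [0.0, 1.0, 0.024, -0.005]
force: [-33.0, -6.6, 23.9]
grip_width: -0.005
grip_force: 16.6
```

The drawer stopped against its stop, with the force jumping to 33 N. I'll back off, rise, open the gripper and look again.

Call:
send_rows --targets '[{"offset": [-2,-0.1,0],"spin": 0},{"offset": [-4,-0.2,0],"spin": 0},{"offset": [-4,-0.2,4],"spin": 0},{"offset": [-4,-0.2,8],"spin": 0},{"offset": [-4,-0.2,12],"spin": 0},{"offset": [-4,-0.2,16],"spin": 0},{"offset": [-4,-0.2,20],"spin": 0},{"offset": [-4,-0.2,20],"spin": 0}]' --grip 1

```text
time_s: 4.63
eef_pos: [528.5, 124.0, 241.4]
ee_rot: [-0.0, 1.0, 0.024, 0.008]
force: [0.9, -0.4, 2.7]
grip_width: 1.003
grip_force: 0.0
```

```bash
python3 - <<'E'
from h import *
ims=[]
for n in ['scene','side','wrist']:
    im,d,c,T=cam(n); P=cloud(d,c,T); np.savez(n+'1.npz',im=im,P=P,T=T,d=d)
    print(n,T[:3,3])
    for q,z in [('drawer_front',30),('shaft_end',90),('collar',77)]:
        for r in ctrl.place_of(n,q)[:2]: print(q,round(r['conf'],2),np.round(r['uv'],1),np.round(atz(c,T,*r['uv'],z),1))
    P=P.reshape(-1,3)
    def sel(x0,x1,y0,y1,z0,z1): return P[(P[:,0]>x0)&(P[:,0]<x1)&(P[:,1]>y0)&(P[:,1]<y1)&(P[:,2]>z0)&(P[:,2]<z1)]
    A=sel(545,600,-20,270,49,58)
    if len(A)>9: print(' panel',len(A),cv2.minAreaRect(A[:,:2].astype(np.float32)))
    A=sel(620,680,60,200,112,126); print(' top',len(A),A.mean(0),A.min(0),A.max(0))
    if n=='wrist': save('w1.png',im)
    else:
        r=np.linalg.inv(T)@[650,128,100,1]; u=int(c['fx']*r[0]/r[2]+c['cx']);v=int(c['fy']*r[1]/r[2]+c['cy'])
        ims.append(cv2.resize(im[v-28:v+28,u-37:u+37],(396,300),interpolation=cv2.INTER_CUBIC))
save('c1.png',np.hstack(ims))
E
```

```text
scene [905.03330613 355.35037522 760.90081585]
drawer_front 0.85 [285.1 224.8] [579.4 132.6  30. ]
shaft_end 0.59 [261. 235.] [659.  130.5  90. ]
collar 0.67 [286.7 223.9] [596.3 148.   77. ]
collar 0.49 [260.8 234.8] [654.2 125.6  77. ]
 panel 502 ((578.5371704101562, 127.09754943847656), (13.497920989990234, 217.7528839111328), 2.413538694381714)
 top 76 [651.79190079 131.47253343 120.55045129] [641.02289614 121.33105624 112.13399149] [659.79743678 139.83400796 124.9782459 ]
side [ 581.24936278 -539.88791283  670.49575547]
drawer_front 0.78 [244.  178.3] [576.3 117.6  30. ]
shaft_end 0.5 [282.4 150.9] [648.3 127.4  90. ]
collar 0.5 [284.5 156.2] [652.8 127.2  77. ]
 panel 515 ((579.5921630859375, 122.8019790649414), (12.035895347595215, 221.8129425048828), 2.7988898754119873)
 top 88 [651.4939937  124.76847535 118.89449832] [642.41379094 116.47296943 112.41790034] [660.78309062 135.73550885 123.53577457]
wrist [596.18060191 126.43026521 373.73328464]
drawer_front 0.9 [255.  124.5] [573.8 121.8  30. ]
drawer_front 0.22 [ 94.  123.9] [565.7 305.4  30. ]
shaft_end 0.8 [253.7  37.6] [651.8 127.5  90. ]
collar 0.67 [253.5  43.1] [649.7 127.5  77. ]
 panel 2458 ((579.2508544921875, 124.56312561035156), (11.654150009155273, 220.0607452392578), 2.7440433502197266)
 top 521 [651.22728375 128.53016275 120.74681984] [641.33376105 118.21691533 112.09418777] [660.93146309 137.68960749 123.57963133]
```

View pics/c1.png

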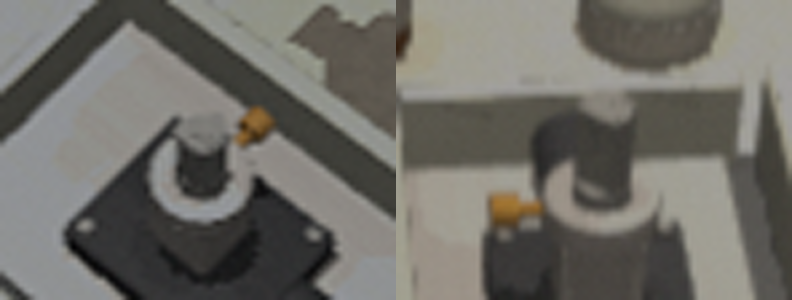

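View pics/w1.png

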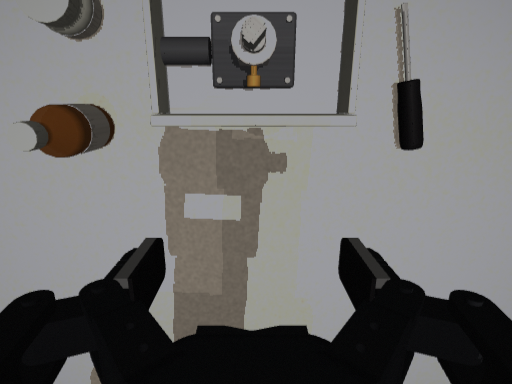

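The wrist view shows the shaft and collar at (254,38), the thumbscrew at (254,77), and the bystanders untouched. The shaft is about (651.5, 128). I'll bring the wrist camera directly above it to read the flat.

Call:
send_rows --targets '[{"offset": [2.8,0.1,-3],"spin": 0},{"offset": [5.5,0.2,-6],"spin": 0},{"offset": [5.5,0.2,-8],"spin": 0},{"offset": [5.5,0.2,-8],"spin": 0},{"offset": [5.5,0.2,-8],"spin": 0},{"offset": [5.5,0.2,-8],"spin": 0}]'

```text
time_s: 5.73
eef_pos: [580.8, 125.6, 154.8]
ee_rot: [0.0, 1.0, 0.024, 0.001]
force: [0.2, 0.3, 0.3]
grip_width: 1.001
grip_force: 0.0
```

```bash
python3 - <<'E'
from h import *
s=ctrl.sense(); print(s['eef_pos'],s['joints'])
im,d,c,T=cam('wrist'); P=cloud(d,c,T); np.savez('wrist2.npz',im=im,P=P,T=T,d=d)
print(T[:3,3])
m=(abs(P[...,2]-121)<4)&(np.hypot(P[...,0]-651.5,P[...,1]-128)<16)
print('depth top',m.sum(),P[m].mean(0),P[m].min(0),P[m].max(0))
Q=P[m][:,:2].astype(np.float32); print(cv2.minAreaRect(Q),cv2.minEnclosingCircle(Q))
for r in ctrl.place_of('wrist','collar')[:1]: print(r,atz(c,T,*r['uv'],77))
ys,xs=np.where(m); u,v=int(xs.mean()),int(ys.mean()); print(u,v)
w=40; a=im[max(0,v-w):v+w,u-w:u+w]; b=np.repeat(m[max(0,v-w):v+w,u-w:u+w,None]*255,3,2).astype(np.uint8)
save('w2.png',cv2.resize(np.hstack([a,b]),(800,400),interpolation=cv2.INTER_CUBIC))
E
```

```text
[580.83403546 125.59896209 154.84950549] [ 1.59910676e-02  5.27460417e-01  1.38629858e+00 -2.02177149e-05
  1.22541982e+00  1.53884706e+00]
[651.10819767 128.54830558 296.88928976]
depth top 780 [651.81909163 128.54419256 121.10397084] [641.14930436 118.2543625  119.08199394] [660.58558078 137.14347945 123.43263455]
((652.2531127929688, 129.21316528320312), (15.87753963470459, 19.0498104095459), 51.51455307006836) ((650.9987182617188, 127.77015686035156), 9.851363182067871)
{'uv': [253.4, 103.4], 'conf': 0.61} [652.42122182 127.47845255  77.        ]
251 103
```

View pics/w2.png

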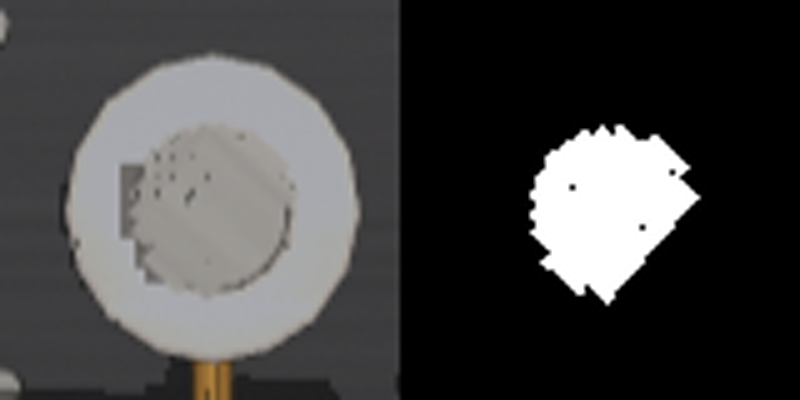

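The depth mask shows the D with its flat facing lower right in the image, which is -x,-y, so φ ≈ 0.87. The axis is at (651.0, 127.8). I'll turn the tool so its closing line lies on the flat's normal (+2.44, which keeps joint 6 in range) while moving above the shaft.

Call:
send_rows --targets '[{"offset": [1,0,1],"spin": 0.12},{"offset": [2,0.1,1],"spin": 0.24},{"offset": [3,0.2,1],"spin": 0.36},{"offset": [4,0.2,1],"spin": 0.48},{"offset": [5,0.3,1],"spin": 0.6},{"offset": [6,0.4,1],"spin": 0.72},{"offset": [7,0.4,1],"spin": 0.84},{"offset": [7.2,0.5,1],"spin": 0.96}]' --grip 0.6

```text
time_s: 6.5
eef_pos: [653.7, 130.3, 164.5]
ee_rot: [0.001, 0.874, 0.485, 0.001]
force: [-0.4, 0.5, 0.5]
grip_width: 0.599
grip_force: 0.0
```

Call:
send_rows --targets '[{"offset": [0,0,0],"spin": 0.12},{"offset": [0,0,0],"spin": 0.24},{"offset": [0,0,0],"spin": 0.36},{"offset": [0,0,0],"spin": 0.48},{"offset": [0,0,0],"spin": 0.6},{"offset": [0,0,0],"spin": 0.72},{"offset": [0,0,0],"spin": 0.84},{"offset": [0,0,0],"spin": 0.96}]'

```text
time_s: 7.17
eef_pos: [652.7, 130.6, 164.8]
ee_rot: [0.001, 0.551, 0.834, 0.001]
force: [0.4, 0.2, -0.2]
grip_width: 0.601
grip_force: 0.0
```

Call:
send_rows --targets '[{"offset": [0,0,0],"spin": 0.12},{"offset": [0,0,0],"spin": 0.24},{"offset": [0,0,0],"spin": 0.36},{"offset": [0,0,0],"spin": 0.48},{"offset": [0,0,0],"spin": 0.52},{"offset": [0,0,0],"spin": 0.52},{"offset": [0,0,0],"spin": 0.52}]'

```text
time_s: 7.75
eef_pos: [652.6, 130.6, 164.3]
ee_rot: [0.001, 0.322, 0.947, 0.0]
force: [0.3, 0.6, 0.6]
grip_width: 0.603
grip_force: 0.0
```

```bash
python3 - <<'E'
from h import *
s=ctrl.sense(); q=s['ee_rot']; M=R.from_quat([q[1],q[2],q[3],q[0]]).as_matrix()
print(s['eef_pos'],s['joints'],'tooly',np.arctan2(M[1,1],M[0,1]),'z',M[:,2],s['grip_width'])
z=np.load('wrist2.npz');P=z['P'];m=(abs(P[...,2]-121)<4)&(np.hypot(P[...,0]-651.5,P[...,1]-128)<16)
Q=P[m][:,:2]; best=[]
for a in np.arange(.6,1.25,.025):
    p=(Q-[651,127.8])@[np.cos(a),np.sin(a)]; best.append((round(a,3),round(np.percentile(p,1),2),round(np.percentile(p,4),2)))
print(best)
E
```

```text
[652.64479563 130.56671447 164.28482447] [ 2.18071537e-02  6.77473343e-01  1.11037816e+00  1.79473856e-05
  1.35198469e+00 -8.93607797e-01] tooly 0.9154118268438466 z [ 1.75566088e-03  5.58156533e-05 -9.99998457e-01] 0.602891502151451
[(np.float64(0.6), np.float64(-6.9), np.float64(-5.72)), (np.float64(0.625), np.float64(-6.81), np.float64(-5.67)), (np.float64(0.65), np.float64(-6.74), np.float64(-5.61)), (np.float64(0.675), np.float64(-6.65), np.float64(-5.58)), (np.float64(0.7), np.float64(-6.53), np.float64(-5.55)), (np.float64(0.725), np.float64(-6.44), np.float64(-5.48)), (np.float64(0.75), np.float64(-6.33), np.float64(-5.48)), (np.float64(0.775), np.float64(-6.29), np.float64(-5.43)), (np.float64(0.8), np.float64(-6.23), np.float64(-5.4)), (np.float64(0.825), np.float64(-6.13), np.float64(-5.39)), (np.float64(0.85), np.float64(-5.97), np.float64(-5.48)), (np.float64(0.875), np.float64(-5.92), np.float64(-5.45)), (np.float64(0.9), np.float64(-5.96), np.float64(-5.46)), (np.float64(0.925), np.float64(-5.92), np.float64(-5.46)), (np.float64(0.95), np.float64(-5.95), np.float64(-5.47)), (np.float64(0.975), np.float64(-6.05), np.float64(-5.46)), (np.float64(1.0), np.float64(-6.17), np.float64(-5.44)), (np.float64(1.025), np.float64(-6.28), np.float64(-5.49)), (np.float64(1.05), np.float64(-6.34), np.float64(-5.53)), (np.float64(1.075), np.float64(-6.49), np.float64(-5.56)), (np.float64(1.1), np.float64(-6.6), np.float64(-5.57)), (np.float64(1.125), np.float64(-6.68), np.float64(-5.62)), (np.float64(1.15), np.float64(-6.74), np.float64(-5.69)), (np.float64(1.175), np.float64(-6.85), np.float64(-5.75)), (np.float64(1.2), np.float64(-6.96), np.float64(-5.82)), (np.float64(1.225), np.float64(-7.06), np.float64(-5.93))]
```

The flat's direction is confirmed at 0.915 and the tool matches it. I'll descend to TCP z ≈ 90 and close.

Call:
send_rows --targets '[{"offset": [0,0,-3.5],"spin": 0},{"offset": [0,0,-6],"spin": 0},{"offset": [0,0,-7.4],"spin": 0},{"offset": [0,0,-7.4],"spin": 0}]'

```text
time_s: 8.08
eef_pos: [650.9, 130.5, 86.0]
ee_rot: [-0.003, 0.322, 0.947, -0.001]
force: [-0.5, 0.4, 0.0]
grip_width: 0.604
grip_force: 0.0
```

Call:
send_rows --targets '[{"offset": [0,0,0],"spin": 0},{"offset": [0,0,0],"spin": 0},{"offset": [0,0,0],"spin": 0},{"offset": [0,0,0],"spin": 0},{"offset": [0,0,0],"spin": 0},{"offset": [0,0,0],"spin": 0}]' --grip 0 --squeeze 40

```text
time_s: 8.58
eef_pos: [652.4, 129.2, 91.1]
ee_rot: [0.0, 0.321, 0.947, -0.001]
force: [-8.4, -7.3, 7.6]
grip_width: 0.173
grip_force: 39.7
```

Gripped on the flat at about 16 mm. I'll turn by -0.867 about the shaft axis.

Call:
send_rows --targets '[{"offset": [0.01,0,0],"spin": -0.06},{"offset": [0.03,-0.01,0],"spin": -0.13},{"offset": [0.04,-0.02,0],"spin": -0.2},{"offset": [0.05,-0.03,0],"spin": -0.27},{"offset": [0.06,-0.05,0],"spin": -0.34},{"offset": [0.06,-0.06,0],"spin": -0.41},{"offset": [0.07,-0.07,0],"spin": -0.48},{"offset": [0.07,-0.08,0],"spin": -0.55}]'

```text
time_s: 9.25
eef_pos: [652.8, 128.2, 91.1]
ee_rot: [0.0, 0.568, 0.823, -0.001]
force: [-10.9, -7.2, 8.0]
grip_width: 0.177
grip_force: 40.0
```

Call:
send_rows --targets '[{"offset": [0.01,-0.02,0],"spin": -0.07},{"offset": [0.01,-0.03,0],"spin": -0.14},{"offset": [0.01,-0.05,0],"spin": -0.2},{"offset": [0.01,-0.06,0],"spin": -0.26},{"offset": [0.01,-0.07,0],"spin": -0.317},{"offset": [0.01,-0.07,0],"spin": -0.317},{"offset": [0.01,-0.07,0],"spin": -0.317},{"offset": [0.01,-0.07,0],"spin": -0.317}]'

```text
time_s: 9.92
eef_pos: [652.8, 127.6, 91.1]
ee_rot: [0.0, 0.689, 0.724, -0.001]
force: [-10.8, -7.4, 8.9]
grip_width: 0.178
grip_force: 39.9
```

```bash
python3 - <<'E'
from h import *
s=ctrl.sense(); q=s['ee_rot']; M=R.from_quat([q[1],q[2],q[3],q[0]]).as_matrix()
print(s['eef_pos'],s['joints'],'tooly',np.arctan2(M[1,1],M[0,1]),s['grip_width'],s['force'],s['wrist_torque'])
for n in ['side','scene']:
    im,d,c,T=cam(n); P=cloud(d,c,T).reshape(-1,3)
    A=P[(P[:,0]>545)&(P[:,0]<600)&(P[:,1]>-20)&(P[:,1]<270)&(P[:,2]>49)&(P[:,2]<58)]
    print(len(A),cv2.minAreaRect(A[:,:2].astype(np.float32)))
E
```

```text
[652.75858547 127.60840175  91.14631534] [ 0.01827087  0.74482539  1.18878554 -0.00267475  1.20918339 -0.03015506] tooly 0.049372139082404 0.17787654215234505 [-10.80732807  -7.41772994   8.86265243] [-1.1690996   1.5403886  -0.05920451]
515 ((579.6278076171875, 122.45309448242188), (12.02244758605957, 220.00360107421875), 2.7611143589019775)
303 ((576.6024169921875, 172.9530487060547), (13.55128002166748, 126.00267791748047), 2.3942339420318604)
```

Call:
send_rows --targets '[{"offset": [0,0,0],"spin": 0},{"offset": [0,0,0],"spin": 0},{"offset": [0,0,0],"spin": 0},{"offset": [0,0,0],"spin": 0},{"offset": [0,0,3],"spin": 0},{"offset": [0,0,6],"spin": 0},{"offset": [0,0,7.5],"spin": 0},{"offset": [0,0,7.5],"spin": 0}]' --grip 0.5

```text
time_s: 10.68
eef_pos: [654.9, 129.2, 168.5]
ee_rot: [0.003, 0.689, 0.725, 0.003]
force: [-0.6, -0.8, 0.9]
grip_width: 0.497
grip_force: 0.0
```

Call:
send_rows --targets '[{"offset": [-1,0,0],"spin": -0.12},{"offset": [-2,0,0],"spin": -0.24},{"offset": [-3,0,0],"spin": -0.36},{"offset": [-4,0,0],"spin": -0.48},{"offset": [-5,-0.1,0],"spin": -0.6},{"offset": [-6,-0.2,0],"spin": -0.72},{"offset": [-7,-0.2,0],"spin": -0.84},{"offset": [-7.2,-0.2,0],"spin": -0.96}]'

```text
time_s: 11.35
eef_pos: [579.9, 127.2, 163.2]
ee_rot: [-0.0, 0.947, 0.322, -0.001]
force: [0.1, 0.7, 0.5]
grip_width: 0.499
grip_force: 0.0
```

Call:
send_rows --targets '[{"offset": [0,0,-0.3],"spin": -0.12},{"offset": [0,0,-0.6],"spin": -0.24},{"offset": [0,0,-1],"spin": -0.36},{"offset": [0,0,-1],"spin": -0.48},{"offset": [0,0,-1],"spin": -0.6},{"offset": [0,0,-1],"spin": -0.611},{"offset": [0,0,-1],"spin": -0.611},{"offset": [0,0,-1],"spin": -0.611}]'

```text
time_s: 12.02
eef_pos: [581.2, 127.1, 153.6]
ee_rot: [-0.0, 1.0, 0.027, -0.0]
force: [-0.6, -0.1, -0.6]
grip_width: 0.506
grip_force: 0.0
```

```bash
cat > chk.py <<'E'
from h import *
s=ctrl.sense(); q=s['ee_rot']; M=R.from_quat([q[1],q[2],q[3],q[0]]).as_matrix()
print(s['time_s'],s['eef_pos'],'toolx',np.arctan2(M[1,0],M[0,0]))
im,d,c,T=cam('wrist'); P=cloud(d,c,T); print(T[:3,3])
m=(abs(P[...,2]-121)<4)&(np.hypot(P[...,0]-651.5,P[...,1]-128)<16)
Q=P[m][:,:2].astype(np.float32); print(m.sum(),cv2.minAreaRect(Q),cv2.minEnclosingCircle(Q))
ctr=np.array(cv2.minEnclosingCircle(Q)[0])
print([(round(a,2),round(float(np.percentile((Q-ctr)@[np.cos(a),np.sin(a)],2)),2)) for a in np.arange(-.25,.36,.05)])
B=P.reshape(-1,3);A=B[(B[:,0]>545)&(B[:,0]<600)&(B[:,1]>-20)&(B[:,1]<270)&(B[:,2]>49)&(B[:,2]<58)]
print('panel',len(A),cv2.minAreaRect(A[:,:2].astype(np.float32)))
k=(abs(P[...,2]-84)<4)&(np.hypot(P[...,0]-651.5,P[...,1]-128)<25); print('collar',cv2.minEnclosingCircle(P[k][:,:2].astype(np.float32)))
ys,xs=np.where(m); u,v=int(xs.mean()),int(ys.mean()); w=40
a=im[max(0,v-w):v+w,u-w:u+w]; b=np.repeat(m[max(0,v-w):v+w,u-w:u+w,None]*255,3,2).astype(np.uint8)
save('w3.png',cv2.resize(np.hstack([a,b]),(800,400),interpolation=cv2.INTER_CUBIC))
E
python3 chk.py
```

```text
12.0167 [581.17241842 127.06699012 153.62943994] toolx 0.053172991551284035
[651.84878324 130.38409929 295.46240584]
794 ((653.0537109375, 127.72085571289062), (15.648240089416504, 18.93448257446289), 0.8817381262779236) ((651.1582641601562, 127.64098358154297), 9.845940589904785)
[(np.float64(-0.25), -6.31), (np.float64(-0.2), -6.15), (np.float64(-0.15), -5.97), (np.float64(-0.1), -5.82), (np.float64(-0.05), -5.68), (np.float64(-0.0), -5.61), (np.float64(0.05), -5.63), (np.float64(0.1), -5.61), (np.float64(0.15), -5.73), (np.float64(0.2), -5.89), (np.float64(0.25), -6.03), (np.float64(0.3), -6.23), (np.float64(0.35), -6.41)]
panel 3550 ((579.2930297851562, 124.31617736816406), (12.624018669128418, 219.22987365722656), 2.7503879070281982)
collar ((649.411865234375, 127.66183471679688), 22.337142944335938)
```

View pics/w3.png

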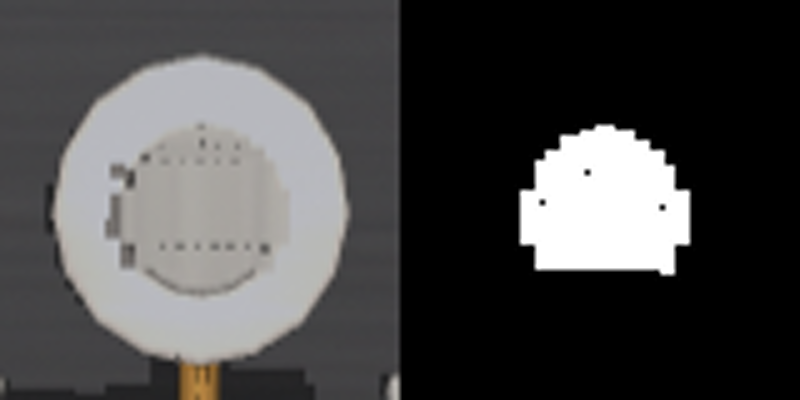

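The flat now squarely faces the thumbscrew at image (200,370), and the drawer is still home (panel at 579.3). Next I'll move above the collar with the jaws across the mixer's y, then descend.

Call:
send_rows --targets '[{"offset": [2,0,1],"spin": -0.005},{"offset": [4.5,0,1],"spin": -0.005},{"offset": [7.0,0.06,1],"spin": -0.005},{"offset": [7.0,0.06,1],"spin": -0.005},{"offset": [7.0,0.06,1],"spin": -0.005},{"offset": [7.0,0.06,1],"spin": -0.005}]' --grip 1

```text
time_s: 12.57
eef_pos: [650.7, 127.7, 163.7]
ee_rot: [-0.0, 1.0, 0.023, -0.0]
force: [-0.6, -0.7, 0.4]
grip_width: 1.0
grip_force: 0.0
```

Call:
send_rows --targets '[{"offset": [0,0,-3],"spin": 0},{"offset": [0,0,-6],"spin": 0},{"offset": [0,0,-8],"spin": 0},{"offset": [0,0,-8],"spin": 0},{"offset": [0,0,-8],"spin": 0}]'

```text
time_s: 12.98
eef_pos: [650.7, 127.7, 84.3]
ee_rot: [-0.0, 1.0, 0.023, -0.001]
force: [-0.3, 0.2, 0.9]
grip_width: 0.998
grip_force: 0.0
```

Call:
send_rows --targets '[{"offset": [0,0,-1.5],"spin": 0},{"offset": [0,0,-2.4],"spin": 0},{"offset": [0,0,-2.8],"spin": 0},{"offset": [0,0,-2.8],"spin": 0}]'

```text
time_s: 13.32
eef_pos: [651.1, 127.6, 56.1]
ee_rot: [-0.0, 1.0, 0.022, -0.0]
force: [0.4, -0.0, -0.2]
grip_width: 0.999
grip_force: 0.0
```

Call:
send_rows --targets '[{"offset": [0,0,0],"spin": 0},{"offset": [0,0,0],"spin": 0},{"offset": [0,0,0],"spin": 0},{"offset": [0,0,0],"spin": 0},{"offset": [0,0,0],"spin": 0},{"offset": [0,0,0],"spin": 0}]' --grip 0 --squeeze 60

```text
time_s: 13.82
eef_pos: [651.6, 127.9, 57.2]
ee_rot: [-0.0, 1.0, 0.022, 0.001]
force: [-2.2, 1.6, 4.6]
grip_width: 0.466
grip_force: 59.5
```

Gripped across the collar's 42 mm. I'll raise it 29 mm.

Call:
send_rows --targets '[{"offset": [0,0,0.4],"spin": 0},{"offset": [0,0,0.9],"spin": 0},{"offset": [0,0,1.4],"spin": 0},{"offset": [0,0,1.9],"spin": 0},{"offset": [0,0,2.4],"spin": 0},{"offset": [0,0,2.9],"spin": 0},{"offset": [0,0,2.9],"spin": 0},{"offset": [0,0,2.9],"spin": 0}]'

```text
time_s: 14.48
eef_pos: [651.4, 127.9, 85.3]
ee_rot: [-0.0, 1.0, 0.022, 0.0]
force: [2.8, 4.6, -2.0]
grip_width: 0.464
grip_force: 60.6
```

```bash
python3 - <<'E'
from h import *
s=ctrl.sense(); print(s['time_s'],s['eef_pos'],s['force'],s['grip_width'],s['grip_force'])
ims=[]
for n in ['side','scene']:
    im,d,c,T=cam(n); B=cloud(d,c,T).reshape(-1,3)
    A=B[(B[:,0]>545)&(B[:,0]<600)&(B[:,1]>-20)&(B[:,1]<270)&(B[:,2]>49)&(B[:,2]<58)]
    print(n,len(A),cv2.minAreaRect(A[:,:2].astype(np.float32)))
    C=im.reshape(-1,3).astype(int); k=(C[:,0]>110)&(C[:,0]-C[:,2]>70)&(np.hypot(B[:,0]-620,B[:,1]-126)<25)
    if k.any(): print(' screw',k.sum(),np.median(B[k],0),B[k].min(0),B[k].max(0))
    r=np.linalg.inv(T)@[640,128,100,1]; u=int(c['fx']*r[0]/r[2]+c['cx']);v=int(c['fy']*r[1]/r[2]+c['cy'])
    ims.append(cv2.resize(im[v-45:v+45,u-60:u+60],(400,300),interpolation=cv2.INTER_CUBIC))
save('c4.png',np.hstack(ims))
E
```

```text
14.4833 [651.3745609  127.87628593  85.31308673] [ 2.8271504   4.5660663  -1.98922234] 0.463900726397429 60.6136617064476
side 511 ((579.4951782226562, 122.31964111328125), (12.026963233947754, 219.0534210205078), 2.766223907470703)
scene 222 ((576.1551513671875, 180.73240661621094), (13.083551406860352, 110.69857025146484), 2.5530459880828857)
```

View pics/c4.png

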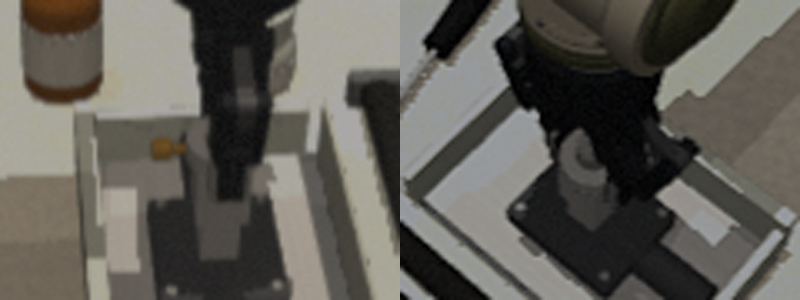

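The collar hangs raised in the jaws, with the screw at (165,148) in the left crop and the drawer closed. The tool is pulling slightly along -x, so I'll preload the drawer towards home and verify the lift height from the screw.

Call:
send_rows --targets '[{"offset": [0.05,0,0.05],"spin": 0},{"offset": [0.1,0,0.1],"spin": 0},{"offset": [0.1,0,0.1],"spin": 0},{"offset": [0.1,0,0.1],"spin": 0}]'

```text
time_s: 14.92
eef_pos: [651.5, 127.9, 85.4]
ee_rot: [-0.0, 1.0, 0.022, -0.001]
force: [-2.5, 4.6, -2.5]
grip_width: 0.462
grip_force: 60.6
```

```bash
python3 - <<'E'
from h import *
s=ctrl.sense(); q=s['ee_rot']; M=R.from_quat([q[1],q[2],q[3],q[0]]).as_matrix()
print(s['eef_pos'],s['force'],s['grip_width'],np.arctan2(M[1,0],M[0,0]))
im,d,c,T=cam('side'); B=cloud(d,c,T).reshape(-1,3); C=im.reshape(-1,3).astype(int)
k=(C[:,0]-C[:,2]>50)&(np.hypot(B[:,0]-618,B[:,1]-126)<35)&(B[:,2]>50)
print('screw',k.sum(),np.median(B[k],0),B[k].min(0),B[k].max(0))
A=B[(B[:,0]>545)&(B[:,0]<600)&(B[:,1]>-20)&(B[:,1]<270)&(B[:,2]>49)&(B[:,2]<58)]
print(cv2.minAreaRect(A[:,:2].astype(np.float32)))
z=np.load('side1.npz');B=z['P'].reshape(-1,3);C=z['im'].reshape(-1,3).astype(int)
k=(C[:,0]-C[:,2]>50)&(np.hypot(B[:,0]-618,B[:,1]-126)<35)&(B[:,2]>50)
print('before',k.sum(),np.median(B[k],0),B[k].min(0),B[k].max(0))
E
```

```text
[651.46130939 127.86351905  85.37568602] [-2.52821744  4.56765321 -2.53965446] 0.4619928596347692 0.04496729931270995
screw 30 [619.02577356 123.44902419 108.43301987] [613.53930028 118.04019408 103.43406776] [630.12685936 127.63626976 111.76399393]
((579.6085205078125, 122.4964828491211), (12.067331314086914, 220.42686462402344), 2.8012521266937256)
before 35 [619.67702741 123.2448546   80.90974846] [614.01788603 118.46239148  76.72776109] [629.19412804 129.53083555  83.40474833]
```

The screw rose by about 28 mm, within 20–38, and the drawer is home with a light inward push. Handing in.

```bash
python3 -c "
from rig import ctrl
print(ctrl.finish_job())"
```

```text
the job is handed in; nothing more can be done
None
```

I handed the job in at about 15 s: the drawer is fully home, the flat squarely faces the thumbscrew, and the gripper is holding the collar about 28 mm up, wholly on the flat; the bottle, jar and screwdriver were not touched.

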